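# Brush the offcuts off the die bed

## Robot

A 6-joint arm with a two-finger parallel gripper is mounted at the origin on a cart in front of the work surface, level with it; the furniture and walls round the work are solid. World frame = base frame: x ahead of the robot, y to its left, z up, the work surface at z = 0. Lengths are in m, angles in rad, forces in N, time in s.
With the tool pointing down it reaches from about 0.375 to 0.9 m from the base axis. Payload 3.1 kg.
Tool frame: the origin (TCP) lies midway between the tips of the shut fingers; the grasp point (between the pads) lies 19 mm behind it; z points along the fingers, y is the line along which they close (so a half turn about z gives the same grasp; the last joint's range is limited). The gripper opens to 87 mm and grips with 3 to 60 N. Pads are 19 mm wide; open, the fingers measure 117 mm over their backs; the gripper's body (75 mm by 190 mm) begins 51 mm behind the grasp point.
Start: joints at [1.093, 0.527, 1.433, -0, 1.181, -0.178], TCP at [0.184, 0.597, 0.197] pointing down, gripper open.
Joint ranges: [-3.08, 3.08], [-0.75, 2.2], [0.22, 2.44], [-1.43, 4.57], [0, 2.65], [-2.85, 2.85]. Speed limits (rad/s): [2.79, 2.79, 3.14, 3.14, 3.14, 3.14].

## Interface

Orientations are given as a unit quaternion [x, y, z, w].
In Python, from rig import status, imaging, order gives the robot as it stands.
- The arm moves only by the tool arm_command, never from a script. Its argument "deltas" is one flat list of numbers, 5 for each row, row after row: the opening, from -1 (shut) to 1 (fully open), so that 0 is half open, then the shift along the tool's x, y, z in m, then the turn about the tool's z in rad. In form: [gripper, tx, ty, tz, roll, gripper, tx, ty, tz, roll, ...]. A call has 1 to 12 rows; each row shifts and turns the commanded pose from where the row before left it, along the tool's axes as they then stand; what a row does not reach is not made up. A row lasts 1/8 s, in which the tool goes at most 62.5 mm and 10.7 degrees, less where a joint would pass 70% of its speed; a pose out of reach is approached as far as the arm can. A call with a gripper value outside its range is refused whole. The fingers move at their own pace and stop on an object; "newtons" is the grip in N (left out, the last holds). Time passes only in rows, so rows that do not move let the fingers close. It gives the time, the measured TCP pose, the force, the opening and the grip force at its end, in the units of the state.
- status.get_obs(): the state, without advancing time (a new reading comes with each control period).
- imaging.camera(name): name is "scene" or "side" or "wrist"; returns (picture, depth): 400x640x3 uint8, red, green, blue; 400x640 float32, m along the optical axis (not along the pixel's ray), 0 where there is no reading.
- imaging.camera_params(name): a dict with "intrinsics" (3x3 intrinsics, pixels), "k1" (the pictures are not rectified: a ray, as slopes to the right and down, at radius r is drawn at 1 + k1 r^2 times it, then the intrinsics apply), "camera_from_world" (4x4, takes a point from world to camera coordinates). Camera axes: x right, y up, looking along -z (the intrinsics and any distortion apply to the point x, -y, -z); pixel columns grow to the right and rows downward; lengths in m; the calibration is good to about 2 mm. A picture is of the moment at which its call begins: read the wrist's pose just before it. camera_params takes no time and is no camera call; for the wrist camera it gives the pose at the moment of the call.
- order.hand_in(): hands the job in; it is judged then, once.
The state is a dict: "time": time; "q": joint angles; "joint_velocities": joint speeds; "joint_torque": joint torques, N m; "position": TCP position; "tool_rot": TCP orientation; "ft_force": force on the tool from outside, world axes, zero at the start; "moment": the same for the moment, N m; "grip_width": finger opening in m; "grip_force": force on a finger pad.
Only numpy, scipy, OpenCV 4.12 (cv2) and the standard library are available. Lean on these libraries where they do the work, as an engineer would, in place of code of your own. Each camera call takes 0.05 s, during which the arm holds its last target. There are 200 camera calls.

## Task

Two chunky cork offcuts are lying on the die bed. Take the block brush by its upright grip and sweep both offcuts along the bed and off its open end into the catch tray, without touching them with the gripper. Then stand the brush upright on its bristles on the bare table, off the bed, and let go.

Things in the scene. Friction and masses are not known exactly. Their poses are not given: they have to be found in the camera images.
- die_bed: Fixed aluminium bed, steel catch tray at its open end; 302x120 mm. Origin: on the table, centre line; x along bed to the tray, y across, z up. Bed floor z=30, from back fence x=-98 to lip x=80; rails' inner faces y=+-48; rails and fence tops z=44. Tray inside x 80..189, y +-57, floor z=8, rim z=26, so a brush at bed level clears it. Die ring at origin is flush. Feet reach y=+-79 near x=-70.
- brush: Loose 120 g block brush standing on its bristles left or right of the bed (not the round steel tamper). Origin: centre of bristles' underside; z up, y along head, x across; front and back alike. Stiff unbending bristles 28 (x) x 72 (y), z 0..38 mm; wooden head 34x76 to z=58; above it an upright grip fin 20 thick (x), 60 long (y), to z=104: grip across its thickness from above.
- offcut_l: Loose L-shaped cork offcut, about 30 by 26 mm, 20 mm high, 20 g, lying on the bed floor between x = -15 and +50 mm of the bed. Origin at its middle, 10 mm above its underside; z up at the start.
- offcut_block: Loose blocky cork offcut, 26 by 22 mm, 22 mm high, 20 g, lying on the bed floor between x = -15 and +50 mm of the bed. Origin at its centre, 11 mm above its underside; z up at the start.

How it is judged:
On the way, in this order (a step that is already met when the one before it is completed fails the run):
1. the brush is held and lifted 25 mm off the table (contact force between the fingers and brush above 0.5 N and height (world z) of brush above 0.025 m), for 0.2 s.
2. both offcuts are off the bed and down in the catch tray while the brush is still held (contact force between the fingers and brush above 0.5 N and x of offcut_l in the frame of die_bed between 0.08 and 0.19 m and height (world z) of each of offcut_l, offcut_block below 0.032 m and x of offcut_block in the frame of die_bed between 0.08 and 0.19 m), for 0.2 s.
At the end, for the whole second after the job is handed in: Both offcuts lie at rest in the catch tray (their middles past the bed's lip, inside the tray's walls, less than 32 mm above the table); the brush stands at rest on its bristles on the tabletop, off bed and tray, within 10 degrees of upright (underside within 5 mm of the table) (x of offcut_l in the frame of die_bed between 0.08 and 0.19 m and y of offcut_l in the frame of die_bed between -0.057 and 0.057 m and height (world z) of each of offcut_l, offcut_block below 0.032 m and x of offcut_block in the frame of die_bed between 0.08 and 0.19 m and y of offcut_block in the frame of die_bed between -0.057 and 0.057 m and height (world z) of brush between -0.005 and 0.005 m and angle between brush's own z axis and vertical below 0.17 rad and linear speed of each of brush, offcut_l, offcut_block below 0.02 m/s); the robot touches nothing.
It fails at once if the gripper or arm touches an offcut (contact force between any of the fingers, the arm and offcut_l above 0.3 N or contact force between any of the fingers, the arm and offcut_block above 0.3 N).
It also fails if it takes over 51 s, if anything falls off the work surface, if the arm or the gripper's body presses on something with over 40 N, if the wrist force passes 120 N, or if a joint passes its speed limit or range.

## Working session

There is one attempt and no reset: what is moved stays moved. The work goes in short steps, Python scripts to look and compute and a tool call to move; the robot and the scene stay as the last step left them, time stands still between calls to the robot, and variables do not carry over. Pictures are saved under pics/ and viewed, at most 10 in all, crops included, and the job is handed in when it is done.

Besides the shell and the picture viewer there is one more tool, called after "Request:" in YAML: its name, and indented under it one key for each argument. arm_command: Moves the arm, as the interface text tells. Its arguments: {"type":"object","properties":{"deltas":{"type":"array"},"newtons":{"type":"number"}},"required":["deltas"]}

```bash
ls; mkdir -p pics; cat > h.py <<'E'
import numpy as np, cv2
from rig import status, imaging, order
def grab(n):
    P=imaging.camera_params(n); im,d=imaging.camera(n); return im,d,P
def pts(uv,d,P):
    "pixels + depth -> world"
    K=np.array(P['intrinsics'],float);k=P['k1'];T=np.linalg.inv(np.array(P['camera_from_world']))
    r=cv2.undistortPoints(np.array(uv,float).reshape(-1,1,2),K,np.array([k,0,0,0,0.]))[:,0]
    d=np.broadcast_to(d,len(r))
    c=np.c_[r[:,0]*d,-r[:,1]*d,-d]
    return c@T[:3,:3].T+T[:3,3]
def plane(uv,z,P):
    a=pts(uv,1.,P);T=np.linalg.inv(np.array(P['camera_from_world']));o=T[:3,3]
    return o+(a-o)*((z-o[2])/(a[:,2]-o[2]))[:,None]
def proj(X,P):
    T=np.array(P['camera_from_world']);K=np.array(P['intrinsics'],float)
    c=np.atleast_2d(X)@T[:3,:3].T+T[:3,3];x=c[:,0]/-c[:,2];y=-c[:,1]/-c[:,2]
    f=1+P['k1']*(x*x+y*y);return np.c_[K[0,0]*x*f+K[0,2],K[1,1]*y*f+K[1,2]]
E
python3 - <<'E'
from h import *
ims=[]
for n in ['scene','side','wrist']:
    im,d,P=grab(n); np.savez(f'{n}0.npz',im=im,d=d)
    cv2.imwrite(f'pics/{n}0.png',im[...,::-1])
    T=np.linalg.inv(P['camera_from_world']);print(n,T[:3,3].round(3),(-T[:3,2]).round(2),P['k1'],P['intrinsics'][0][0],(d==0).mean())
s=status.get_obs();print(s['time'],s['tool_rot'])
E
```

```text
pics
scene [ 0.097 -0.565  0.883] [ 0.37  0.54 -0.76] -0.12323243376403203 437.2243782085368 0.00415625
side [ 0.367 -0.787  0.603] [ 0.14  0.8  -0.58] 0.009618728601923077 361.6095637142122 0.0455859375
wrist [0.122 0.616 0.383] [ 0.23 -0.07 -0.97] 0.013933516893339956 305.86576384671946 0.037
0.15 [ 1.48859725e-01  9.88857994e-01 -7.64422202e-04 -2.54915321e-04]
```

View pics/scene0.png

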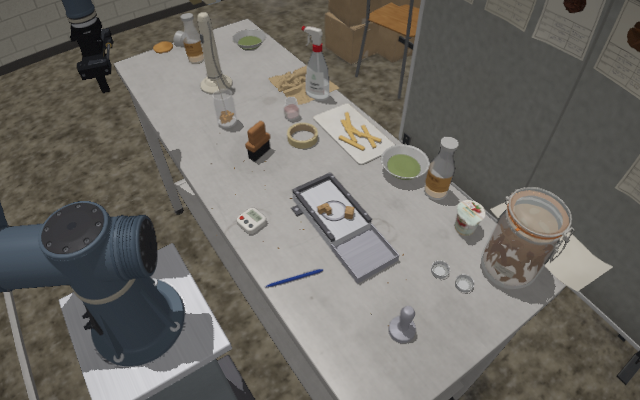

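View pics/side0.png

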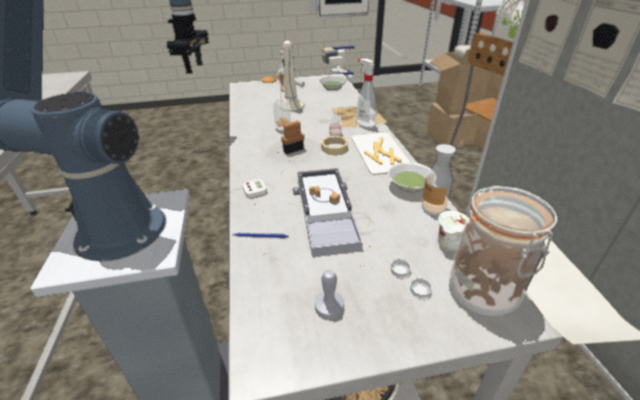

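The scene view shows the brush (orange grip on black bristles) at about (258,140), the bed at (332,208) with its tray at (365,255), and the two offcuts at about (324,210) and (349,212). In the side view the brush is at (292,137), the bed at (325,195) and the tray at (333,235). Next I measure all of these.

```bash
python3 - <<'E'
from h import *
for n,bb,ob in [('scene',(235,115,280,165),(310,195,362,225)),('side',(275,115,310,158),(303,180,348,208))]:
    z=np.load(f'{n}0.npz');im,d=z['im'],z['d'];P=imaging.camera_params(n)
    hsv=cv2.cvtColor(im,cv2.COLOR_RGB2HSV)
    vv,uu=np.mgrid[0:400,0:640]
    W=pts(np.c_[uu.ravel(),vv.ravel()],d.ravel(),P).reshape(400,640,3)
    m=(hsv[...,1]>90)&(hsv[...,0]<22)&(hsv[...,2]>60)
    def box(b):
        o=np.zeros(m.shape,bool);o[b[1]:b[3],b[0]:b[2]]=1;return o
    g=m&box(bb)&(d>0)
    w=W[g];zt=np.percentile(w[:,2],98);t=w[w[:,2]>zt-.006]
    print(n,'grip n',len(w),'z',np.percentile(w[:,2],[2,50,98]).round(3))
    r=cv2.minAreaRect((t[:,:2]*1000).astype(np.float32));print(' top rect',r, t.mean(0).round(4))
    o=m&box(ob)&(d>0);nn,l,st,c=cv2.connectedComponentsWithStats(o.astype(np.uint8))
    for i in range(1,nn):
        if st[i,4]<20: continue
        w=W[l==i];zt=np.percentile(w[:,2],95);t=w[w[:,2]>zt-.005]
        print(' off',c[i].round(1),st[i,4],'ztop',zt.round(4),'mid',t.mean(0).round(4),'min',t.min(0).round(3),'max',t.max(0).round(3))
    # dark rails and bristles
    dk=(hsv[...,2]<110)&box((285,170,400,285) if n=='scene' else (290,160,365,255))&(W[...,2]>.035)&(W[...,2]<.052)&(d>0)
    t=W[dk];print(' rails n',len(t),'z',np.median(t[:,2]).round(4)); r=cv2.minAreaRect((t[:,:2]*1000).astype(np.float32));print(r,cv2.boxPoints(r).round(0).tolist())
    a=box((285,170,400,285) if n=='scene' else (290,160,365,255))&(d>0)&(W[...,2]>.006)&(W[...,2]<.06)
    nn,l,st,c=cv2.connectedComponentsWithStats(a.astype(np.uint8));i=1+np.argmax(st[1:,4]);t=W[l==i];r=cv2.minAreaRect((t[:,:2]*1000).astype(np.float32));print(' all',len(t),r,cv2.boxPoints(r).round(0).tolist())
    a,b,c4,e=(285,165,410,285) if n=='scene' else (285,160,375,260)
    cv2.imwrite(f'pics/{n}crop.png',cv2.resize(im[b:e,a:c4,::-1],None,fx=5,fy=5,interpolation=cv2.INTER_CUBIC)[:600,:800])
E
```

```text
scene grip n 454 z [0.041 0.069 0.105]
 top rect ((487.89910888671875, 316.2359924316406), (56.1483039855957, 19.174224853515625), 18.829206466674805) [0.4867 0.3146 0.1021]
 off [324.2 208.7] 104 ztop 0.0506 mid [0.5042 0.0042 0.0486] min [ 0.489 -0.01   0.046] max [0.515 0.016 0.052]
 off [348.7 212.1] 89 ztop 0.0525 mid [ 0.5474 -0.04    0.0503] min [ 0.535 -0.052  0.048] max [ 0.562 -0.027  0.055]
 rails n 797 z 0.0421
((526.111328125, 9.812667846679688), (190.3462677001953, 121.54303741455078), 87.47529602050781) [[461.0, -83.0], [583.0, -88.0], [591.0, 102.0], [470.0, 108.0]]
 all 4833 ((523.4297485351562, -45.62483215332031), (304.8213806152344, 123.34197235107422), 87.17554473876953) [[454.0, -195.0], [578.0, -201.0], [593.0, 104.0], [469.0, 110.0]]
side grip n 399 z [0.033 0.061 0.104]
 top rect ((487.0740051269531, 310.08746337890625), (50.26688003540039, 17.142431259155273), 18.764169692993164) [0.4852 0.3088 0.102 ]
 off [314.5 190.1] 53 ztop 0.0506 mid [ 0.5051 -0.002   0.049 ] min [ 0.493 -0.013  0.046] max [0.514 0.008 0.051]
 off [334.2 197.4] 63 ztop 0.0535 mid [ 0.5482 -0.0466  0.0518] min [ 0.539 -0.056  0.049] max [ 0.558 -0.035  0.054]
 rails n 255 z 0.0427
((526.5822143554688, 3.8664169311523438), (186.93377685546875, 117.9522933959961), 87.51679229736328) [[464.0, -87.0], [581.0, -92.0], [590.0, 95.0], [472.0, 100.0]]
 all 3908 ((524.4317626953125, -49.44523620605469), (304.1978759765625, 154.4075927734375), 86.87837219238281) [[439.0, -197.0], [593.0, -206.0], [610.0, 98.0], [456.0, 107.0]]
```

View pics/scenecrop.png

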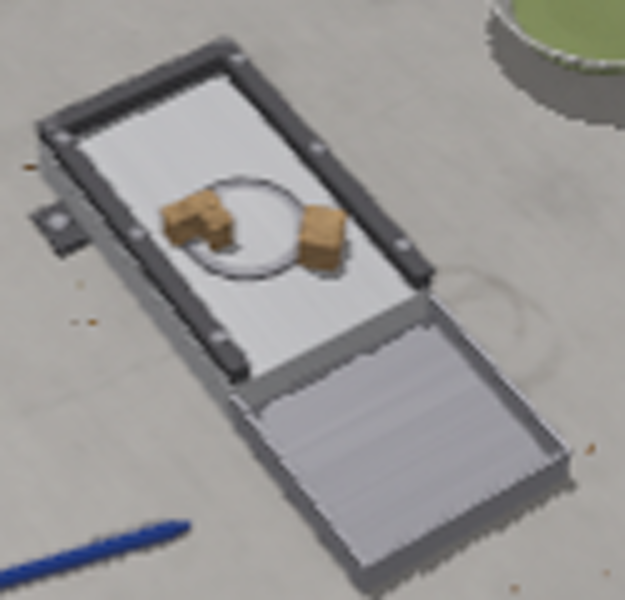

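The enlarged view confirms the layout: fence at upper left, tray at lower right, the L near crop (200,215) and the block near (323,237). Before moving, I check for obstacles along the path to the brush.

```bash
python3 - <<'E'
from h import *
H={}
for n in ['scene','side']:
    z=np.load(f'{n}0.npz');d=z['d'];P=imaging.camera_params(n)
    vv,uu=np.mgrid[0:400,0:640];W=pts(np.c_[uu.ravel(),vv.ravel()],d.ravel(),P)
    w=W[(d.ravel()>0)&(W[:,2]>.03)&(W[:,2]<.45)&(W[:,0]>.15)&(W[:,0]<.85)&(W[:,1]>-.3)&(W[:,1]<.75)]
    for x,y,h in w:
        k=(int(y//.05),int(x//.05));H[k]=max(H.get(k,0),h)
print('     ',*[f'{x*5:4d}' for x in range(3,17)])
for y in range(14,-7,-1): print(f'{y*5:4d} ',*[f"{int(H.get((y,x),0)*1000):4d}" for x in range(3,17)])
E
```

```text
15   20   25   30   35   40   45   50   55   60   65   70   75   80
  70     0    0    0    0    0    0    0  269  265    0    0    0    0    0
  65     0  334    0    0    0    0    0  263  247    0    0    0    0    0
  60   439  433    0    0    0    0    0    0    0    0    0    0    0    0
  55   449  449    0    0    0    0    0    0    0    0    0    0   34    0
  50   392  391    0    0    0  111  154  112    0    0   31   34  239    0
  45   335    0    0    0    0  111  113  110    0    0    0   33  245  239
  40     0    0    0    0    0    0    0    0    0   66   67    0  245  240
  35     0    0    0    0    0    0    0    0    0   67   66    0    0    0
  30     0    0    0    0    0   55  105  106    0    0    0    0    0    0
  25     0    0    0    0    0    0  100   56    0    0    0    0    0    0
  20     0    0    0    0    0    0    0    0    0    0    0    0    0    0
  15     0    0    0    0    0    0    0    0    0    0    0    0    0    0
  10     0    0    0    0    0    0   45   45   44    0    0    0    0    0
   5     0    0    0    0    0    0   46   45   46    0    0   44   45   43
   0     0    0    0    0    0    0   51   52   46    0    0   44    0   43
  -5     0    0    0    0    0    0   46   53   55    0    0   44   44   44
 -10     0    0    0    0    0    0   45   53   53    0    0    0  183  183
 -15     0    0    0    0    0    0    0    0    0    0    0    0  183  182
 -20     0    0    0    0    0    0    0    0    0    0    0    0   72   70
 -25     0    0    0    0    0    0    0    0    0    0    0   72   72   73
 -30     0    0    0    0    0    0    0    0    0    0    0   67  213   67
```

Request:
arm_command:
  deltas: [1,-0.0466,-0.0228,0,0,1,-0.0466,-0.0228,0,0,1,-0.0466,-0.0228,0,0,1,-0.0466,-0.0228,0,0,1,-0.0466,-0.0228,0,0,1,-0.0466,-0.0228,0,0,1,-0.0466,-0.0228,0,0,1,-0.0466,-0.0228,0,0,1,0,0,0,-0.157,1,0,0,0,-0.157,1,0,0,0,-0.157,1,0,0,0,-0.157]
  newtons: 30

```text
time: 1.65
position: [0.4863, 0.313, 0.1965]
tool_rot: [-0.166, 0.986, -0.0, -0.0]
ft_force: [0.4, -0.2, 0.0]
grip_width: 0.0873
grip_force: 0.0
```

Request:
arm_command:
  deltas: [1,0,0,0,0,1,0,0,0,0]

```text
time: 1.9
position: [0.4864, 0.3132, 0.1967]
tool_rot: [-0.163, 0.987, -0.0, -0.0]
ft_force: [0.5, -0.6, -0.4]
grip_width: 0.0868
grip_force: 0.0
```

```bash
cat > w.py <<'E'
from h import *
import sys
from scipy.spatial.transform import Rotation as R
s=status.get_obs();p=np.array(s['position']);Q=R.from_quat(s['tool_rot']).as_matrix()
print('t',s['time'],'tcp',p.round(4),'x',Q[:,0].round(3),'y ang',np.degrees(np.arctan2(Q[1,1],Q[0,1])).round(2),'z',Q[:,2].round(4),'w',s['grip_width'],'f',np.round(s['ft_force'],1))
im,d,P=grab('wrist');np.savez(f'wrist_{sys.argv[1]}.npz',im=im,d=d);cv2.imwrite(f'pics/wrist_{sys.argv[1]}.png',im[...,::-1])
hsv=cv2.cvtColor(im,cv2.COLOR_RGB2HSV);vv,uu=np.mgrid[0:400,0:640]
W=pts(np.c_[uu.ravel(),vv.ravel()],d.ravel(),P).reshape(400,640,3)
m=(hsv[...,1]>90)&(hsv[...,0]<22)&(hsv[...,2]>60)&(d>0)
nn,l,st,c=cv2.connectedComponentsWithStats(m.astype(np.uint8))
for i in range(1,nn):
    if st[i,4]<80: continue
    w=W[l==i];zt=np.percentile(w[:,2],97);t=w[w[:,2]>zt-.005]
    r=cv2.minAreaRect((t[:,:2]*1000).astype(np.float32))
    print('obj',c[i].round(0),st[i,4],'zt',zt.round(4),'rect',np.round(r[0],1),np.round(r[1],1),round(r[2],1),'tool delta',(Q.T@(np.r_[np.array(r[0])/1000,zt]-p)).round(4))
E
python3 w.py a
```

```text
t 1.9 tcp [0.4864 0.3132 0.1967] x [-0.947 -0.321  0.   ] y ang 108.74 z [-3.e-04 -1.e-04 -1.e+00] w 0.08683568173341369 f [ 0.5 -0.6 -0.4]
obj [324. 202.] 1117 zt 0.1045 rect [490.4 317.4] [56.7 17.7] 22.3 tool delta [-0.0051  0.0027  0.0922]
obj [473. 216.] 198 zt 0.0912 rect [464.6 473.2] [2.4 7.7] 72.8 tool delta [-0.0308  0.1585  0.1054]
obj [468. 231.] 243 zt 0.0957 rect [475.6 472.6] [8.1 3.2] 0.1 tool delta [-0.041   0.1544  0.101 ]
obj [145. 260.] 794 zt 0.3134 rect [474.6 258.7] [14.1  3.2] 21.4 tool delta [ 0.0287 -0.0478 -0.1166]
obj [503. 260.] 797 zt 0.3132 rect [444.  349.3] [14.4  2.9] 19.1 tool delta [ 0.0286  0.0478 -0.1165]
obj [469. 305.] 2973 zt 0.3225 rect [453.1 337.6] [ 3.5 79.7] 18.8 tool delta [ 0.0238  0.0338 -0.1258]
```

View pics/wrist_a.png

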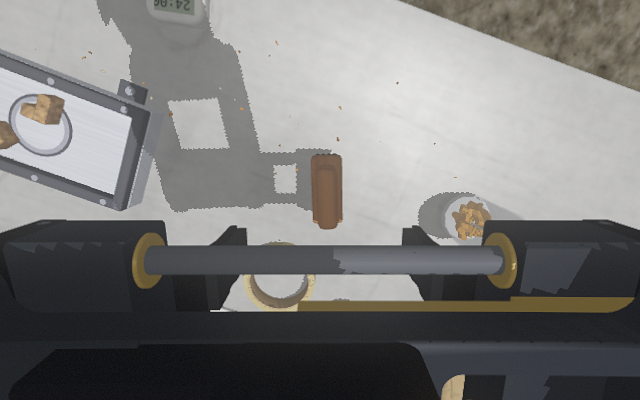

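The wrist view shows the fin, upright in the picture, at about (326,190), centred between and aligned with the fingers. The heights agree (top about 104 mm), so I descend and grip.

Request:
arm_command:
  deltas: [1,-0.003,0.002,0.03,0,1,0,0,0.035,0,1,0,0,0.035,0,1,0,0,0.032,0,1,0,0,0,0,-1,0,0,0,0,-1,0,0,0,0,-1,0,0,0,0,-1,0,0,0,0,-1,0,0,0,0,-1,0,0,0,0]
  newtons: 30

```text
time: 3.32
position: [0.4887, 0.3161, 0.0649]
tool_rot: [-0.164, 0.986, 0.0, -0.0]
ft_force: [-0.7, 0.1, 0.6]
grip_width: 0.035
grip_force: 0.0
```

Request:
arm_command:
  deltas: [-1,0,0,0,0,-1,0,0,0,0,-1,0,0,0,0,-1,0,0,0,0]

```text
time: 3.82
position: [0.4887, 0.3161, 0.0648]
tool_rot: [-0.164, 0.986, -0.0, -0.0]
ft_force: [0.2, -0.4, -0.3]
grip_width: 0.0197
grip_force: 29.9
```

Request:
arm_command:
  deltas: [-1,0,0,-0.03,0,-1,0,0,-0.03,0,-1,0,0,-0.03,0,-1,0,0,0,0.125,-1,0,0,0,0.125,-1,0,0,0,0.123,-1,-0.0086,-0.043,0,0,-1,-0.0086,-0.043,0,0,-1,-0.0086,-0.043,0,0,-1,-0.0086,-0.043,0,0,-1,-0.0086,-0.043,0,0,-1,-0.0086,-0.043,0,0]

```text
time: 5.32
position: [0.5288, 0.0547, 0.1547]
tool_rot: [0.022, 1.0, 0.0, -0.0]
ft_force: [0.4, -0.1, -1.2]
grip_width: 0.0193
grip_force: 29.9
```

Request:
arm_command:
  deltas: [-1,0,0,0,0,-1,0,0,0,0]

```text
time: 5.58
position: [0.5285, 0.0563, 0.1546]
tool_rot: [0.022, 1.0, 0.0, -0.001]
ft_force: [-0.2, -0.0, -1.5]
grip_width: 0.0198
grip_force: 29.9
```

```bash
python3 w.py b; python3 - <<'E'
from h import *
im,d,P=grab('scene');np.savez('scene1.npz',im=im,d=d)
a=im[110:290,260:420,::-1];cv2.imwrite('pics/scene1.png',cv2.resize(a,None,fx=3.3,fy=3.3,interpolation=cv2.INTER_CUBIC))
E
```

```text
t 5.575 tcp [0.5285 0.0563 0.1546] x [-0.999  0.045  0.001] y ang 87.45 z [-1.1e-03  6.0e-04 -1.0e+00] w 0.019789257253668043 f [-0.2 -0.  -1.5]
obj [276. 169.] 159 zt 0.0508 rect [502.9  12.5] [25.9  9.1] 4.1 tool delta [ 0.0235 -0.045   0.1038]
obj [324. 208.] 2979 zt 0.1942 rect [513.4  57.5] [19.2 24.4] 87.1 tool delta [ 0.0152  0.0005 -0.0395]
obj [230. 214.] 287 zt 0.0528 rect [543.7 -38. ] [28.3 14.6] 86.4 tool delta [-0.0195 -0.0937  0.1018]
obj [271. 259.] 346 zt 0.2719 rect [499.   43.9] [ 1.4 13.9] 86.3 tool delta [ 0.029  -0.0137 -0.1172]
obj [377. 259.] 280 zt 0.2713 rect [500.2  72.2] [ 1.4 13.5] 88.1 tool delta [ 0.0291  0.0147 -0.1166]
obj [338. 301.] 3903 zt 0.2826 rect [504.5  58.9] [83.3  3.7] 87.6 tool delta [ 0.0241  0.0016 -0.128 ]
obj [516. 383.] 365 zt 0.0189 rect [789.7 283.5] [63.2 13.1] 60.4 tool delta [-0.2511  0.2385  0.1356]
```

View pics/wrist_b.png

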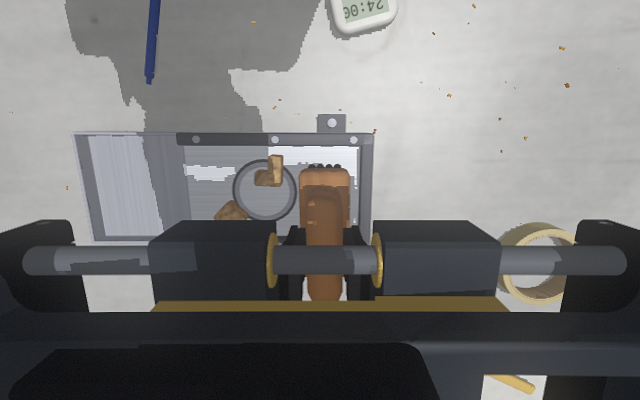

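View pics/scene1.png

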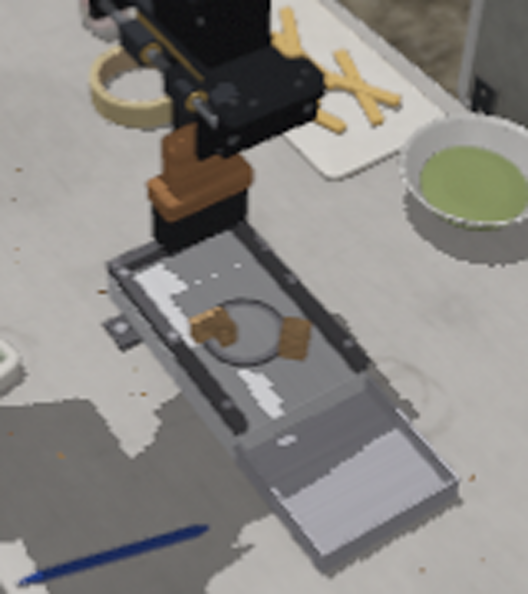

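The wrist view shows the near rail as a horizontal line at row 139, the fence at column 368, and the brush head at (325,195). The scene view shows the brush level above the fence end, with both offcuts ahead of it. I now measure the offset of the rail, the fence and the head.

```bash
python3 - <<'E'
from h import *
from scipy.spatial.transform import Rotation as R
s=status.get_obs();p=np.array(s['position']);Q=R.from_quat(s['tool_rot']).as_matrix()
z=np.load('wrist_b.npz');im,d=z['im'],z['d'];P=imaging.camera_params('wrist')
vv,uu=np.mgrid[0:400,0:640];W=pts(np.c_[uu.ravel(),vv.ravel()],d.ravel(),P).reshape(400,640,3)
T=(W-p)@Q  # tool coords
g=cv2.cvtColor(im,cv2.COLOR_RGB2GRAY)
r=(uu>185)&(uu<378)&(vv<215)&(vv>125)&(abs(W[...,2]-.044)<.005)&(d>0)&(g<140)
t=T[r];print('rail n',r.sum(),'z',np.median(W[r][:,2]).round(4),'toolx pct',np.percentile(t[:,0],[50,97,99.5]).round(4),'tooly',np.percentile(t[:,1],[.5,2,50,98,99.5]).round(4))
# rail outer edge per column in tool x -> slope
q=np.array([[T[r&(uu==u)][:,1].mean(),T[r&(uu==u)][:,0].max()] for u in range(190,315,5) if (r&(uu==u)).any()])
a=np.polyfit(q[:,0],q[:,1],1);print('rail outer slope deg',np.degrees(np.arctan(a[0])).round(2),'x at y=0',a[1].round(4),q[:,1].std().round(4))
h=(uu>295)&(uu<355)&(vv>160)&(vv<222)&(abs(W[...,2]-.148)<.006)
t=T[h];print('head n',h.sum(),'x',np.percentile(t[:,0],[98,99.7]).round(4),'y',np.percentile(t[:,1],[.5,99.5]).round(4),'z',np.median(W[h][:,2]).round(4))
lip=plane([(183,150),(183,210)],.03,P);print('lip tool',((lip-p)@Q).round(4))
rg=plane([(233,190),(297,190)],.03,P);print('ring',((rg-p)@Q).round(4))
# scene rails again
z=np.load('scene1.npz');im,d=z['im'],z['d'];P=imaging.camera_params('scene')
t=plane([(260+110/3.3,110+268/3.3),(260+240/3.3,110+432/3.3),(260+365/3.3,110+370/3.3)],.044,P);print('scene corners world',t.round(4),'tool',((t-p)@Q).round(4))
E
```

```text
rail n 3377 z 0.0435 toolx pct [0.0484 0.0569 0.057 ] tooly [-0.1307 -0.1269 -0.0263  0.0467  0.0473]
rail outer slope deg 0.12 x at y=0 0.057 0.0001
head n 1392 x [0.0359 0.0361] y [-0.0161  0.0176] z 0.1471
lip tool [[ 0.0397 -0.1415  0.1247]
 [-0.023  -0.1484  0.1246]]
ring [[-0.0014 -0.0943  0.1246]
 [-0.0013 -0.0277  0.1247]]
scene corners world [[ 0.4708  0.0965  0.044 ]
 [ 0.463  -0.089   0.044 ]
 [ 0.5716 -0.0958  0.044 ]] tool [[ 0.0591  0.0368  0.1107]
 [ 0.059  -0.1488  0.1107]
 [-0.0498 -0.151   0.1106]]
```

Brush and bed centre lines agree within about 1 mm, the yaw error is 0.1°, and the brush sits at bed x ≈ -61. I lower it and then sweep.

Request:
arm_command:
  deltas: [-1,0,0,0.02,0,-1,0,0,0.02,0,-1,0,0,0.0165,0,-1,0,0,0,0,-1,0,-0.01,0,0,-1,0,-0.012,0,0,-1,0,-0.012,0,0,-1,0,-0.012,0,0,-1,0,-0.012,0,0,-1,0,-0.012,0,0]

```text
time: 6.92
position: [0.5259, -0.0148, 0.0984]
tool_rot: [0.022, 1.0, 0.0, 0.0]
ft_force: [0.0, 0.8, -1.2]
grip_width: 0.0197
grip_force: 29.9
```

```bash
python3 w.py c;  python3 - <<'E'
from h import *
im,d,P=grab('scene')
a=im[110:290,260:420,::-1];cv2.imwrite('pics/scene2.png',cv2.resize(a,None,fx=3.3,fy=3.3,interpolation=cv2.INTER_CUBIC))
E
```

```text
t 6.925 tcp [ 0.5259 -0.0148  0.0984] x [-0.999  0.044 -0.   ] y ang 87.47 z [ 1.e-04  1.e-04 -1.e+00] w 0.01974743406221382 f [ 0.   0.8 -1.2]
obj [297. 165.] 91 zt 0.0503 rect [491.6 -32.7] [11.7  7.8] 86.3 tool delta [ 0.0335 -0.0194  0.0481]
obj [312. 213.] 3809 zt 0.2139 rect [496.  -27.2] [ 1.4 14.9] 86.7 tool delta [ 0.0293 -0.0137 -0.1155]
obj [377. 260.] 345 zt 0.2151 rect [497.4   1.1] [ 1.4 13.5] 86.8 tool delta [ 0.0292  0.0147 -0.1167]
obj [344. 301.] 3959 zt 0.2262 rect [502. -12.] [83.4  3.6] 87.5 tool delta [ 0.024   0.0017 -0.1278]
obj [516. 386.] 1024 zt 0.0169 rect [667.  118.7] [250.5  62.7] 39.7 tool delta [-0.1351  0.1396  0.0815]
```

View pics/scene2.png

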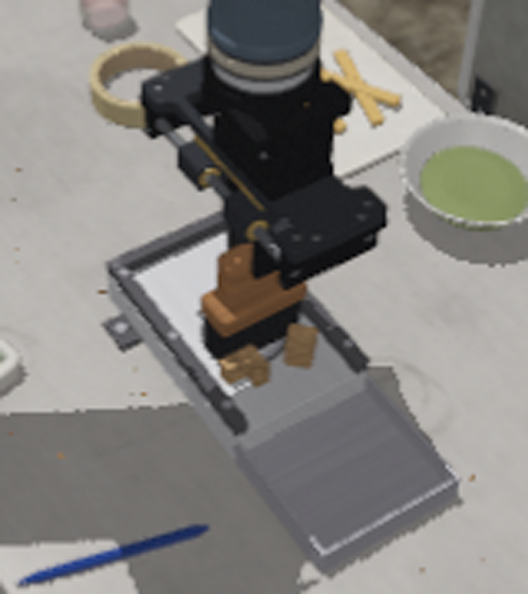

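The crop shows the L (245,367) and the block (300,345) both ahead of the bristles, well inside the rails. I continue the sweep.

Request:
arm_command:
  deltas: [-1,0,-0.01,0,0,-1,0,-0.01,0,0,-1,0,-0.01,0,0,-1,0,-0.01,0,0,-1,0,-0.01,0,0,-1,0,-0.01,0,0,-1,0,-0.01,0,0,-1,0,-0.01,0,0,-1,0,-0.01,0,0,-1,0,-0.01,0,0,-1,0,0,0,0,-1,0,0,0,0]

```text
time: 8.52
position: [0.5213, -0.1136, 0.0983]
tool_rot: [0.022, 1.0, 0.0, -0.0]
ft_force: [0.4, 0.7, -1.1]
grip_width: 0.0198
grip_force: 29.9
```

```bash
python3 w.py d;  python3 - <<'E'
from h import *
im,d,P=grab('scene');np.savez('scene3.npz',im=im,d=d)
a=im[150:300,280:440,::-1];cv2.imwrite('pics/scene3.png',cv2.resize(a,None,fx=3.5,fy=3.5,interpolation=cv2.INTER_CUBIC))
E
```

```text
t 8.525 tcp [ 0.5213 -0.1136  0.0983] x [-0.999  0.044  0.   ] y ang 87.48 z [-3.e-04  3.e-04 -1.e+00] w 0.019769630267453493 f [ 0.4  0.7 -1.1]
obj [319. 200.] 3891 zt 0.1377 rect [ 506.  -112.6] [19.1 24.8] 87.6 tool delta [ 0.0153  0.0004 -0.0394]
obj [271. 260.] 333 zt 0.2155 rect [ 491.9 -126. ] [ 1.4 13.6] 86.0 tool delta [ 0.029  -0.0136 -0.1172]
obj [378. 261.] 357 zt 0.2152 rect [492.7 -97.7] [ 1.2 14.1] 87.3 tool delta [ 0.0293  0.0146 -0.1169]
obj [344. 301.] 3933 zt 0.2261 rect [ 497.4 -110.9] [82.9  3.7] 87.3 tool delta [ 0.0241  0.0017 -0.1278]
```

View pics/scene3.png

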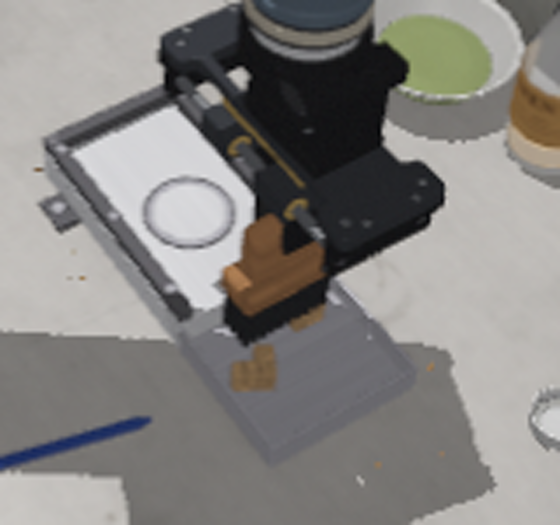

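The crop shows the L at (254,368) lying in the tray and the block at (310,318) partly hidden behind the bristles, past the lip. I lift and check.

Request:
arm_command:
  deltas: [-1,0,0,-0.01,0,-1,0,0,-0.025,0,-1,0,0,-0.025,0,-1,0,0.04,0,0,-1,0,0.05,0,0,-1,0,0.05,0,0,-1,0,0.05,0,0,-1,0,0.05,0,0,-1,0,0.05,0,0,-1,0.005,0.04,0,0,-1,0.005,0.04,0,0,-1,0,0,0,0]

```text
time: 10.12
position: [0.5271, 0.2593, 0.159]
tool_rot: [0.02, 1.0, 0.0, 0.001]
ft_force: [0.1, -0.4, -1.1]
grip_width: 0.0201
grip_force: 29.9
```

```bash
python3 - <<'E'
from h import *
s=status.get_obs();print(s['time'],np.round(s['position'],4),s['grip_width'])
O=np.array([.526,-.0055]);ex=np.array([-.0445,-.999]);ey=np.array([.999,-.0445])
for n,(x0,y0,x1,y1) in [('scene',(280,170,410,290)),('side',(285,165,375,260))]:
    im,d,P=grab(n)
    hsv=cv2.cvtColor(im,cv2.COLOR_RGB2HSV);vv,uu=np.mgrid[0:400,0:640]
    W=pts(np.c_[uu.ravel(),vv.ravel()],d.ravel(),P).reshape(400,640,3)
    m=(hsv[...,1]>90)&(hsv[...,0]<22)&(hsv[...,2]>50)&(d>0)&(uu>x0)&(uu<x1)&(vv>y0)&(vv<y1)
    nn,l,st,c=cv2.connectedComponentsWithStats(m.astype(np.uint8))
    for i in range(1,nn):
        if st[i,4]<15: continue
        w=W[l==i];zt=np.percentile(w[:,2],96);t=w[w[:,2]>zt-.005];q=t.mean(0)[:2]-O
        print(n,c[i].round(0),st[i,4],'ztop',zt.round(4),'bed',(q@ex).round(4),(q@ey).round(4))
    if n=='scene': cv2.imwrite('pics/scene4.png',cv2.resize(im[100:290,220:420,::-1],None,fx=3,fy=3,interpolation=cv2.INTER_CUBIC))
E
```

```text
10.125 [0.5271 0.2593 0.159 ] 0.02014801772096774
scene [366. 237.] 107 ztop 0.031 bed 0.1062 0.0243
scene [353. 255.] 107 ztop 0.0288 bed 0.1328 -0.0321
side [340. 221.] 81 ztop 0.031 bed 0.1107 0.0244
side [319. 231.] 94 ztop 0.0294 bed 0.138 -0.0312
```

View pics/scene4.png

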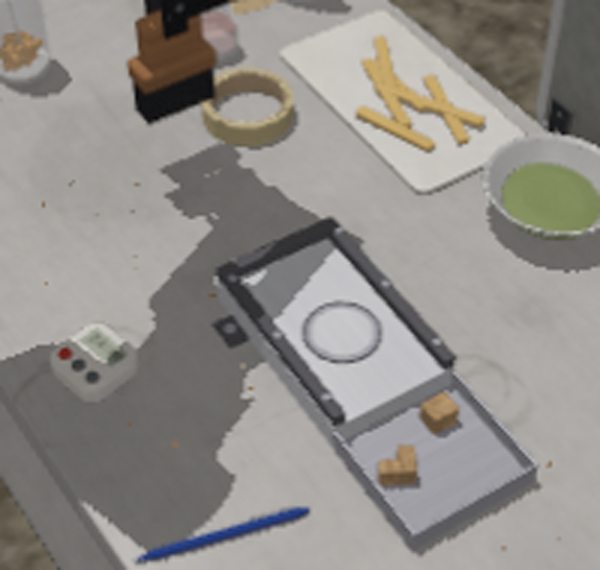

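Both offcuts lie flat in the tray: tops at 31 and 29 mm, block at bed (108,24), L at (135,-32). I place the brush on clear table behind the fence.

Request:
arm_command:
  deltas: [-1,0.03,0,0,0,-1,0,0,0.03,0,-1,0,0,0.03,0,-1,0,0,0.02,0,-1,0,0,0.01,0,-1,0,0,0.002,0,-1,0,0,0.001,0,-1,0,0,0,0]

```text
time: 11.22
position: [0.4983, 0.2577, 0.0661]
tool_rot: [0.022, 1.0, 0.0, 0.001]
ft_force: [0.9, -0.1, -1.4]
grip_width: 0.0198
grip_force: 29.9
```

Request:
arm_command:
  deltas: [-1,0,0,0.001,0,-1,0,0,0.001,0,-1,0,0,0,0]

```text
time: 11.6
position: [0.4983, 0.258, 0.0647]
tool_rot: [0.022, 1.0, 0.0, 0.001]
ft_force: [-1.7, -0.2, 6.5]
grip_width: 0.0199
grip_force: 29.9
```

The brush is in contact, with 6.5 N upward. I release gently and retreat straight up.

Request:
arm_command:
  deltas: [-0.3,0,0,0,0,-0.3,0,0,0,0,0.3,0,0,0,0,1,0,0,0,0,1,0,0,0,0,1,0,0,0,0]

```text
time: 12.35
position: [0.4978, 0.2576, 0.0633]
tool_rot: [0.022, 1.0, -0.0, -0.0]
ft_force: [0.2, 0.9, -0.2]
grip_width: 0.0626
grip_force: 0.0
```

Request:
arm_command:
  deltas: [1,0,0,0,0,1,0,0,0,0,1,0,0,-0.02,0,1,0,0,-0.03,0,1,0,0,-0.04,0,1,0,0,-0.04,0,1,0,0,-0.03,0,1,0,0,0,0,1,0,0,0,0]

```text
time: 13.48
position: [0.4969, 0.2574, 0.2224]
tool_rot: [0.022, 1.0, -0.0, -0.001]
ft_force: [0.4, 0.3, 0.3]
grip_width: 0.0873
grip_force: 0.0
```

```bash
python3 w.py e; python3 - <<'E'
from h import *
im,d,P=grab('scene');cv2.imwrite('pics/scene5.png',cv2.resize(im[100:290,220:420,::-1],None,fx=3,fy=3,interpolation=cv2.INTER_CUBIC))
E
```

```text
t 13.475 tcp [0.4969 0.2574 0.2224] x [-0.999  0.044  0.002] y ang 87.49 z [-1.9e-03 -5.0e-04 -1.0e+00] w 0.08725297899103507 f [0.4 0.3 0.3]
obj [194.  36.] 87 zt 0.0226 rect [326.8 115.2] [10.4 10.9] 56.6 tool delta [ 0.1634 -0.1493  0.2001]
obj [519. 146.] 227 zt 0.0897 rect [466.3 472.7] [2.9 7. ] 67.4 tool delta [0.0397 0.2138 0.1326]
obj [324. 184.] 1251 zt 0.1045 rect [499.7 258.6] [18.4 58.1] 87.2 tool delta [-0.003   0.0014  0.1179]
obj [520. 161.] 254 zt 0.0935 rect [477.  472.2] [8.5 4.4] 8.8 tool delta [0.029  0.2138 0.1288]
obj [145. 260.] 759 zt 0.3389 rect [466.2 211.3] [ 3.2 14.2] 89.0 tool delta [ 0.0289 -0.0474 -0.1165]
obj [503. 259.] 742 zt 0.3386 rect [470.5 306.8] [ 2.6 14.6] 87.1 tool delta [ 0.0288  0.0482 -0.1162]
obj [471. 305.] 2914 zt 0.3482 rect [474.5 292.7] [80.   4.1] 88.2 tool delta [ 0.0241  0.0342 -0.1258]
```

View pics/scene5.png

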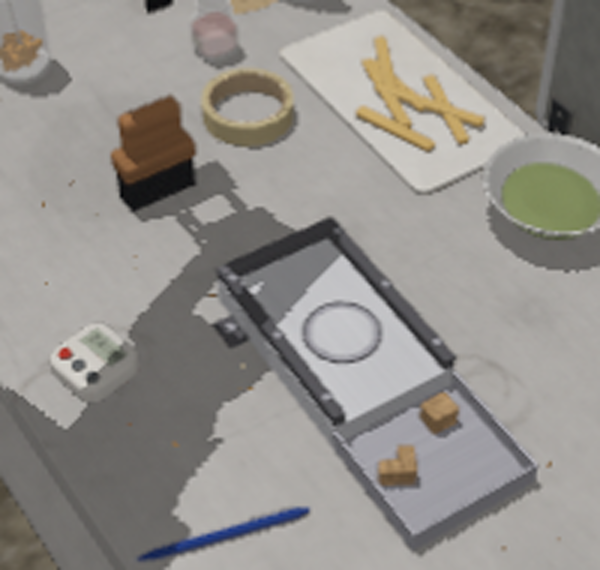

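The brush stands upright on the table at crop (155,160), with its grip top at 104.5 mm. Both offcuts rest in the tray, and the robot is clear of everything.

```bash
python3 -c "
from rig import order; print(order.hand_in())"
```

```text
the job is handed in; nothing more can be done
None
```

I swept both offcuts into the catch tray, stood the brush upright on the bare table behind the bed, let go, and handed the job in at about 13.5 s; the hand-in returned no verdict.

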